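Strip the spent core off a label-roll holder

TASK

One of the two label-roll holders has run out: only the bare cardboard core is left on it. Unscrew its knurled nut all the way, lift it off without forcing the thread and set it flange down in the round dish, then lift the empty core off the spindle and stand it upright in the cardboard tray with the other two empties. Set things down rather than dropping them, and leave everything else on the desk where it is.

Things in the scene. Friction and masses are not known exactly. Their poses are not given: they have to be found in the camera images.
- holder: the roll holder that has run out, fixed: round grey base 120 mm across, 12 mm high; on it an aluminium disc 100 mm across (top 16 mm above the desk) and a black hub 37 mm across, up to 26 mm; a fixed upright steel spindle 18 mm thick with a coarse round thread, 26 mm over its crests, near the top. Origin: centre of its underside, on the desk; z up along the spindle
- spindle_top (a point): centre of the spindle's top end, 96.5 mm above the desk (20.5 mm above the top of the seated core). Right-hand thread: the nut comes off anticlockwise seen from above, rising 10 mm a turn with 3 mm of axial play, and is free after 0.4 to 0.75 of a turn, depending on how it was left
- nut: the loose aluminium nut on that holder, about 90 g: flange 52 mm across, 5 mm thick; above it a knurled grip 42 mm across, 27 mm tall (32 mm in all), open through the middle. Origin: centre of the flange's underside, 76 mm above the desk as it sits on the core; z up. Let go part-way, it settles on the thread. It lifts by no more than the play until unscrewed, then freely
- core: the empty cardboard core on the spindle, a tube 48 mm outside, 40 mm inside, 60 mm tall, 30 g nominal. Origin: centre of its lower end, z up along its axis. It stands on the disc, loosely round the hub, and lifts straight off once the nut is gone
- dish: round white dish, fixed: 130 mm across the rim, 14 mm high, flat floor 4 mm thick and about 104 mm across. Origin: centre of its underside, on the desk
- tray: cardboard tray, fixed: 170 mm along its x, 230 mm along its y, 45 mm high, walls and floor 4 mm. Origin: centre of its underside, on the desk. The other two empties stand in it near its -y end; the half towards its +y end is free
- old_core1: one of the two empties already in the tray, 48 mm across, 60 mm tall, standing; origin at the centre of its lower end
- old_core2: the other empty in the tray, the same size; origin at the centre of its lower end
- full_holder: the other roll holder, fixed, its axis at least 130 mm away: a full white label roll 96 mm across (16 to 76 mm above the desk) and a nut of the same shape on it (top 108 mm above the desk); to be left alone. Origin: centre of its underside
- fresh_roll: a new label roll, white, 96 mm across and 60 mm tall, lying flat on the desk; bystander. Origin: centre of its underside
- marker: a fat black-capped marker 127 mm long and 24 mm thick lying on the desk; bystander. Origin: under its middle, x along it
- stamp: a wooden hand stamp, foot 36 x 56 mm, 68 mm tall, standing on the desk; bystander. Origin: centre of its underside
- cup: a white plastic cup 76 mm across, 85 mm tall, standing on the desk; bystander. Origin: centre of its underside
Things that resemble listed ones, but are neither listed nor needed, are in the scene too. What is meant by the dish is not blue or red, and is the smaller of those in its own colour.

How it is judged (in metres and radians):
On the way, in this order (a step that is already met when the one before it is completed fails the run):
1. the nut is unscrewed and lifted clear above the spindle while the core stays on it (z of nut in the frame of spindle_top above 0.002 m and z of core in the frame of holder below 0.03 m), for 0.1 s.
2. the nut stands in the dish, released, with the core still on the spindle (horizontal distance between nut and dish below 0.045 m and z of nut in the frame of dish below 0.01 m and contact force between nut and the fingers below 0.1 N and horizontal distance between core and holder below 0.01 m and z of core in the frame of holder below 0.03 m), for 0.2 s.
3. the core is lifted off the spindle (z of core in the frame of spindle_top above 0 m), for 0.1 s.
At the end, for the whole second after the job is handed in: The nut lies at rest on the dish's floor, flange down (within 45 mm of the dish's centre, tilted less than 0.15 rad), and the core stands at rest upright on the tray's floor, inside its walls (tilted less than 0.15 rad), both released (horizontal distance between nut and dish below 0.045 m and z of nut in the frame of dish below 0.01 m and angle between each of nut, core's own z axis and vertical below 0.15 rad and linear speed of each of nut, core below 0.02 m/s and x of core in the frame of tray between -0.065 and 0.065 m and y of core in the frame of tray between -0.095 and 0.095 m and z of core in the frame of tray below 0.01 m); the robot touches nothing.
It fails at once if the thread is forced: more than 60 N between nut and spindle (contact force between nut and holder above 60 N).
It fails at once if the nut is dropped (falls freely faster than 0.6 m/s) (linear speed of nut above 0.6 m/s and contact force between nut and the fingers below 0.05 N).
It fails at once if the core is dropped (falls freely faster than 0.6 m/s) (linear speed of core above 0.6 m/s and contact force between core and the fingers below 0.05 N).
It fails at once if an empty already in the tray is shoved more than 25 mm or knocked over (distance of any of old_core1, old_core2 from where it was at the start of the episode above 0.025 m or angle between any of old_core1, old_core2's own z axis and vertical above 0.4 rad).
It fails at once if the new roll, marker, stamp or cup is shoved more than 25 mm (distance of any of fresh_roll, marker, stamp, cup from where it was at the start of the episode above 0.025 m).
It also fails if it takes over 72 s, if anything falls off the work surface, if the arm or the gripper's body presses on something with over 40 N, if the wrist force passes 120 N, or if a joint passes its speed limit or range.

ROBOT

A 7-joint arm with a two-finger parallel gripper is mounted at the origin on the work surface. World frame = base frame: x ahead of the robot, y to its left, z up, the work surface at z = 0. Lengths are in m, angles in degrees, forces in N, time in s.
With the tool pointing down it reaches from about 0.425 to 1.025 m from the base axis. Payload 9.4 kg.
Tool frame: the origin (TCP) lies midway between the tips of the shut fingers; the grasp point (between the pads) lies 19 mm behind it; z points along the fingers, y is the line along which they close (so a half turn about z gives the same grasp; the last joint's range is limited). The gripper opens to 93 mm and grips with 3 to 60 N. Pads are 15 mm wide; open, the fingers measure 128 mm over their backs; the gripper's body (75 mm by 188 mm) begins 65 mm behind the grasp point.
Start: joints at [66.881, 34.337, -0.143, 91.639, 0.103, 54.024, -4.572], TCP at [0.233, -0.687, 0.219] pointing down, gripper open.
Joint ranges: [-147.43, 147.43], [-19.82, 112.94], [-74.19, 73.91], [6.32, 146.72], [-59.91, 239.91], [6.04, 106.73], [-150.56, 150.56]. Speed limits (degrees/s): [127.2, 127.2, 172.46, 172.46, 180, 180, 180].

INTERFACE

Orientations are given as a 3x3 rotation matrix whose columns are the frame's x, y, z axes.
In Python, from cell import read_state, camera, get_calibration, hand_in, search_frame, place_of gives the robot as it stands. The module is installed in compiled form; this text tells all that it offers.
- The arm moves only by the tool play_rows, never from a script. Its argument "targets" is a list of rows, each an object with "twist": the turn, a rotation vector about the tool's x, y, z in units of 0.5 rad (1.0 is 0.5 rad), a list of three; "travel": the shift along the tool's x, y, z in units of 2.5 cm (1.0 is 2.5 cm), a list of three; "grip": the finger opening in mm, from 0 to 93. In form: [{"twist": [rx, ry, rz], "travel": [tx, ty, tz], "grip": grip}, ...]. A call has 1 to 5 rows; each row shifts and turns the commanded pose from where the row before left it, along the tool's axes as they then stand; what a row does not reach is not made up. A row lasts 1/12 s, in which the tool goes at most 41.7 mm and 7.16 degrees, less where a joint would pass 70% of its speed; a pose out of reach is approached as far as the arm can. A call with a number of a shift or a turn outside -1 to 1 is refused whole. A call with a gripper value outside its range is refused whole. The fingers move at their own pace and stop on an object; "newtons" is the grip in N (left out, the last holds). Time passes only in rows, so rows that do not move let the fingers close. It gives the time, the measured TCP pose, the force, the opening and the grip force at its end, in the units of the state.
- read_state(): the state, without advancing time (a new reading comes with each control period).
- camera(name): name is "scene" or "top" or "wrist"; returns the picture (420x560x3 uint8, red, green, blue); there is no depth.
- get_calibration(name): a dict with "fx", "fy", "cx", "cy" (pixels), "world_to_cam" (4x4, takes a point from world to camera coordinates). Camera axes: x right, y down, z forward; pixel columns grow to the right and rows downward; lengths in m; the calibration is good to about 2 mm. A picture is of the moment at which its call begins: read the wrist's pose just before it. get_calibration takes no time and is no camera call; for the wrist camera it gives the pose at the moment of the call.
- hand_in(): hands the job in; it is judged then, once.
Trained networks look in the newest picture that a camera, given by its name, has taken for a name from the list of things; names that differ only in an ending like _2 or _b are one class to them, and where a whole thing is asked for, a point or a joint stands for the part that bears it (a point fixed in the world has none). Each returns a list of dicts, best first, with "conf" (0 to 1); they miss things now and then, are a little off and sometimes report something else, mostly with a low value. They report only what shows in the picture. A call takes as long as a camera call. They do not tell look-alikes from the thing itself.
- search_frame(thing, camera): "uv" ([column, row] in pixels, amid what is visible of it).
- place_of(thing, camera): "uv" ([column, row] in pixels: a listed point, or the origin of a listed thing).
The state is a dict: "time_s": time; "joint_pos": joint angles; "qvel": joint speeds; "joint_torque": joint torques, N m; "tool_pos": TCP position; "eef_rot": TCP orientation; "ft_force": force on the tool from outside, world axes, zero at the start; "wrist_torque": the same for the moment, N m; "width": opening from 0.0 (shut) to 1.0 (fully open); "grip_force": force on a finger pad.
Only numpy, scipy, OpenCV 4.12 (cv2) and the standard library are available. Lean on these libraries where they do the work, as an engineer would, in place of code of your own. Each camera call takes 0.05 s, during which the arm holds its last target. There are 200 camera calls.

## Working session

There is one attempt and no reset: what is moved stays moved. The work goes in short steps, Python scripts to look and compute and a tool call to move; the robot and the scene stay as the last step left them, time stands still between calls to the robot, and variables do not carry over. Pictures are saved under pics/ and viewed, at most 10 in all, crops included, and the job is handed in when it is done.

Besides the shell and the picture viewer there is one more tool, called after "Request:" by a JSON object that holds its "api" and its "payload". play_rows: Moves the arm, as the interface text tells. Shifts and turns lie within -1 to 1; 1 stands for 2.5 cm of shift or 0.5 rad of turn. Its arguments: {"type":"object","properties":{"targets":{"type":"array"},"newtons":{"type":"number"}},"required":["targets"]}

```bash
mkdir -p pics; cat > h.py <<'E'
import numpy as np, cv2
from cell import *
def ray(cam,uv,z,cal=None):
    c=cal or get_calibration(cam); T=np.array(c["world_to_cam"]); R=T[:3,:3]; o=-R.T@T[:3,3]
    d=R.T@np.array([(uv[0]-c["cx"])/c["fx"],(uv[1]-c["cy"])/c["fy"],1]); return o+d*(z-o[2])/d[2]
def save(cam,n):
    im=camera(cam); cv2.imwrite(f"pics/{n}.png",im[:,:,::-1]); return im
E
python3 - <<'E'
from h import *
a=save("top","a1"); b=save("scene","a2")
cv2.imwrite("pics/a.png",cv2.resize(np.vstack([a,b]),None,fx=.71,fy=.71)[:,:,::-1])
Z=dict(holder=0,spindle_top=.0965,nut=.076,core=.016,dish=0,tray=0,old_core1=.004,full_holder=0,fresh_roll=0,marker=0,stamp=0,cup=0)
for c in ("top","scene"):
  for t,z in Z.items():
    print(c,t,[(np.round(d["uv"]).tolist(),round(d["conf"],2),ray(c,d["uv"],z)[:2].round(3).tolist()) for d in place_of(t,c)[:4]])
s=read_state();print(s["time_s"],s["tool_pos"],s["eef_rot"],s["joint_pos"])
E
```

```text
top holder [([226.0, 174.0], 0.64, [0.643, 0.11]), ([219.0, 164.0], 0.62, [0.673, 0.129])]
top spindle_top []
top nut [([223.0, 165.0], 0.59, [0.647, 0.108])]
top core [([224.0, 175.0], 0.41, [0.636, 0.113])]
top dish [([411.0, 225.0], 0.92, [0.489, -0.376]), ([437.0, 286.0], 0.91, [0.331, -0.43]), ([318.0, 119.0], 0.88, [0.791, -0.146]), ([370.0, 323.0], 0.67, [0.242, -0.253])]
top tray [([124.0, 247.0], 0.85, [0.452, 0.381])]
top old_core1 [([160.0, 261.0], 0.65, [0.412, 0.283]), ([154.0, 226.0], 0.59, [0.505, 0.301])]
top full_holder [([303.0, 204.0], 0.71, [0.554, -0.096])]
top fresh_roll [([249.0, 114.0], 0.97, [0.814, 0.045])]
top marker [([262.0, 261.0], 0.78, [0.407, 0.017]), ([126.0, 246.0], 0.72, [0.455, 0.377])]
top stamp [([324.0, 253.0], 0.79, [0.421, -0.146]), ([408.0, 224.0], 0.24, [0.493, -0.37])]
top cup [([381.0, 151.0], 0.63, [0.695, -0.312])]
scene holder [([303.0, 287.0], 0.64, [0.64, 0.121])]
scene spindle_top [([301.0, 256.0], 0.58, [0.645, 0.113])]
scene nut [([300.0, 265.0], 0.56, [0.651, 0.115])]
scene core [([299.0, 284.0], 0.6, [0.651, 0.114])]
scene dish 
[... 213 characters left out ...]
)]
scene old_core1 [([402.0, 258.0], 0.6, [0.423, 0.284]), ([398.0, 277.0], 0.59, [0.495, 0.298])]
scene full_holder [([242.0, 234.0], 0.81, [0.554, -0.109])]
scene fresh_roll [([238.0, 326.0], 0.78, [0.813, 0.058]), ([402.0, 255.0], 0.71, [0.406, 0.282])]
scene marker [([308.0, 223.0], 0.65, [0.413, 0.016])]
scene stamp []
scene cup [([146.0, 239.0], 0.92, [0.703, -0.312]), ([434.0, 279.0], 0.51, [0.451, 0.373])]
1.3 [ 0.23275443 -0.68664825  0.21862871] [[ 9.47062819e-01  3.21048310e-01 -1.13843370e-05]
 [ 3.21048309e-01 -9.47062818e-01 -4.45542683e-05]
 [-2.50857548e-05  3.85407688e-05 -9.99999999e-01]] [66.88094402 34.33761827 -0.14438434 91.63654547  0.10262334 54.02387637
 -4.57222715]
```

View pics/a1.png

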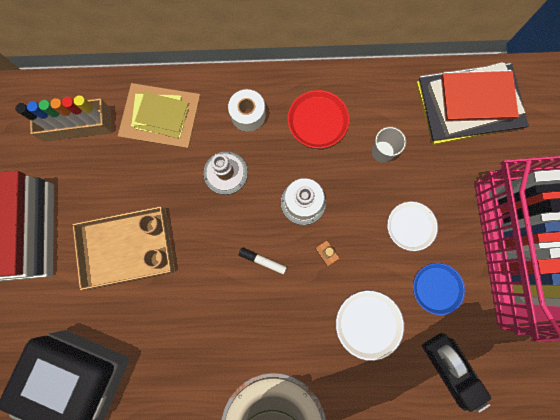

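View pics/a2.png

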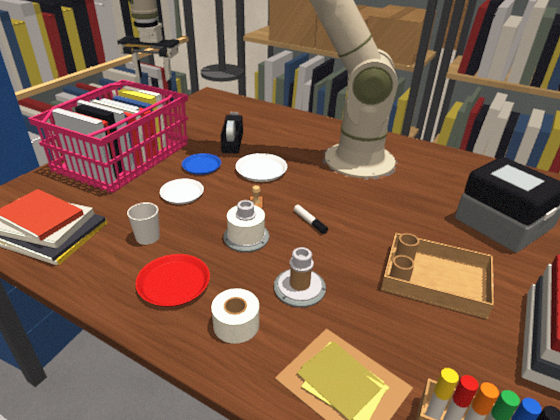

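Both cameras agree on the candidates (top pixels).
- **Holders with nuts:** (224,170) has a bare brown core and (303,200) carries a full white roll. I choose (224,170).
- **Dishes:** red (318,119), blue (437,286), large white (370,323) and small white (411,225). I choose (411,225).
- **Tray:** (124,247). Its empties stand at (151,226) and (155,259), and the free half is on the left.

I'll check the choices in one crop.

```bash
python3 - <<'E'
from h import *
a=cv2.imread("pics/a1.png"); b=cv2.imread("pics/a2.png")
z=lambda i,u,v:cv2.resize(i[v-50:v+50,u-50:u+50],(380,380),interpolation=cv2.INTER_CUBIC)
cv2.imwrite("pics/c.png",np.hstack([z(a,411,225),z(b,300,270)]))
E
```

```text
(no output)
```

View pics/c.png

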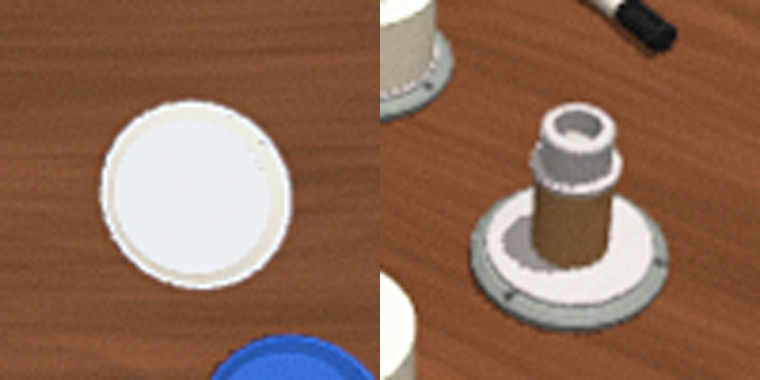

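Request:
{"api": "play_rows", "payload": {"targets": [{"twist": [0,0,0],"travel": [1,-0.96,0],"grip": 93},{"twist": [0,0,0],"travel": [1,-0.96,0],"grip": 93},{"twist": [0,0,0],"travel": [1,-0.96,0],"grip": 93},{"twist": [0,0,0],"travel": [1,-0.96,0],"grip": 93},{"twist": [0,0,0],"travel": [1,-0.96,0],"grip": 93}]}}

```text
time_s: 1.72
tool_pos: [0.313, -0.5314, 0.2187]
eef_rot: [[0.947, 0.321, 0.0], [0.321, -0.947, -0.0], [0.0, 0.0, -1.0]]
ft_force: [0.5, -0.6, 0.4]
width: 1.002
grip_force: 0.0
```

The crop shows the small white dish, about 50 px across in the original, and the bare brown core under the knurled nut. Both choices are right, and the arm tracks well.

Request:
{"api": "play_rows", "payload": {"targets": [{"twist": [0,0,0],"travel": [1,-0.96,0],"grip": 93},{"twist": [0,0,0],"travel": [1,-0.96,0],"grip": 93},{"twist": [0,0,0],"travel": [1,-0.96,0],"grip": 93},{"twist": [0,0,0],"travel": [1,-0.96,0],"grip": 93},{"twist": [0,0,0],"travel": [1,-0.96,0],"grip": 93}]}}

```text
time_s: 2.13
tool_pos: [0.393, -0.3776, 0.2189]
eef_rot: [[0.947, 0.321, 0.0], [0.321, -0.947, -0.0], [0.0, 0.0, -1.0]]
ft_force: [0.7, 0.6, 1.0]
width: 1.001
grip_force: 0.0
```

Request:
{"api": "play_rows", "payload": {"targets": [{"twist": [0,0,0],"travel": [1,-0.96,0],"grip": 93},{"twist": [0,0,0],"travel": [1,-0.96,0],"grip": 93},{"twist": [0,0,0],"travel": [1,-0.96,0],"grip": 93},{"twist": [0,0,0],"travel": [1,-0.96,0],"grip": 93},{"twist": [0,0,0],"travel": [1,-0.96,0],"grip": 93}]}}

```text
time_s: 2.55
tool_pos: [0.473, -0.2238, 0.2189]
eef_rot: [[0.947, 0.321, 0.001], [0.321, -0.947, -0.0], [0.0, 0.0, -1.0]]
ft_force: [0.8, -0.4, 0.6]
width: 0.997
grip_force: 0.0
```

Request:
{"api": "play_rows", "payload": {"targets": [{"twist": [0,0,0],"travel": [1,-0.96,0],"grip": 93},{"twist": [0,0,0],"travel": [1,-0.96,0],"grip": 93},{"twist": [0,0,0],"travel": [1,-0.96,0],"grip": 93},{"twist": [0,0,0],"travel": [1,-0.96,0],"grip": 93},{"twist": [0,0,0],"travel": [1,-0.96,0],"grip": 93}]}}

```text
time_s: 2.97
tool_pos: [0.5528, -0.0699, 0.2188]
eef_rot: [[0.947, 0.321, 0.0], [0.321, -0.947, -0.0], [0.0, 0.0, -1.0]]
ft_force: [0.6, -0.7, -0.2]
width: 1.0
grip_force: 0.0
```

Request:
{"api": "play_rows", "payload": {"targets": [{"twist": [0,0,0],"travel": [1,-0.96,0],"grip": 93},{"twist": [0,0,0],"travel": [1,-0.96,0],"grip": 93},{"twist": [0,0,0],"travel": [1,-0.96,0],"grip": 93},{"twist": [0,0,0],"travel": [1,-0.96,0],"grip": 93},{"twist": [0,0,0],"travel": [0,0,0],"grip": 93}]}}

```text
time_s: 3.38
tool_pos: [0.6186, 0.0597, 0.2186]
eef_rot: [[0.945, 0.328, 0.002], [0.328, -0.945, 0.004], [0.003, -0.003, -1.0]]
ft_force: [0.2, 1.3, 0.4]
width: 0.997
grip_force: 0.0
```

```bash
python3 - <<'E'
from h import *
s=read_state();print(s["tool_pos"],s["joint_pos"].round(1) if hasattr(s["joint_pos"],'round') else s["joint_pos"])
cal=get_calibration("wrist"); save("wrist","w1")
for t,z in dict(holder=0,spindle_top=.0965,nut=.076,core=.016,tray=0,old_core1=.004).items():
    print(t,[(np.round(d["uv"]).tolist(),round(d["conf"],2),ray("wrist",d["uv"],z,cal)[:2].round(4).tolist()) for d in place_of(t,"wrist")[:3]])
E
```

```text
[0.61858757 0.05968946 0.21861746] [ -7.3  27.2  -4.9 105.7   2.8  47.1 -84.3]
holder [([237.0, 134.0], 0.67, [0.6469, 0.1174])]
spindle_top [([224.0, 147.0], 0.91, [0.6451, 0.1153])]
nut [([233.0, 143.0], 0.62, [0.6469, 0.1116])]
core []
tray []
old_core1 [([33.0, 281.0], 0.85, [0.4176, 0.2844]), ([27.0, 204.0], 0.62, [0.5055, 0.3039])]
```

View pics/w1.png

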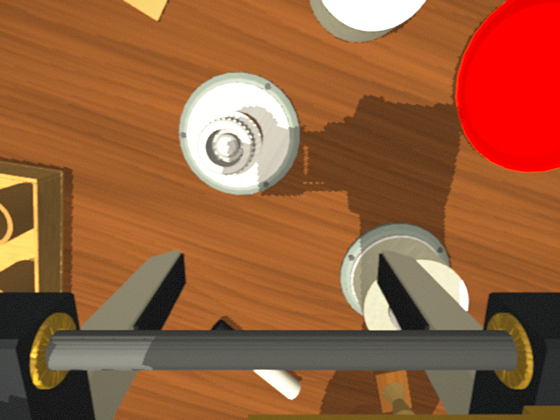

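The wrist view shows the target nut at about (228,143), with the full holder to the lower right and untouched. Joint 7 rises with an anticlockwise turn, so I wind it clockwise first, down to about -142°.

Request:
{"api": "play_rows", "payload": {"targets": [{"twist": [0,0,0.25],"travel": [0,0,0],"grip": 93},{"twist": [0,0,0.25],"travel": [0,0,0],"grip": 93},{"twist": [0,0,0.25],"travel": [0,0,0],"grip": 93},{"twist": [0,0,0.25],"travel": [0,0,0],"grip": 93},{"twist": [0,0,0.25],"travel": [0,0,0],"grip": 93}]}}

```text
time_s: 4.15
tool_pos: [0.6159, 0.0502, 0.2189]
eef_rot: [[0.954, -0.301, 0.0], [-0.301, -0.954, -0.0], [0.0, -0.0, -1.0]]
ft_force: [-1.2, -0.4, -0.4]
width: 1.0
grip_force: 0.0
```

Request:
{"api": "play_rows", "payload": {"targets": [{"twist": [0,0,0.25],"travel": [0,0,0],"grip": 93},{"twist": [0,0,0.25],"travel": [0,0,0],"grip": 93},{"twist": [0,0,0.15],"travel": [0,0,0],"grip": 93},{"twist": [0,0,0],"travel": [0,0,0],"grip": 93},{"twist": [0,0,0],"travel": [0,0,0],"grip": 93}]}}

```text
time_s: 4.57
tool_pos: [0.6159, 0.0508, 0.2188]
eef_rot: [[0.813, -0.582, 0.0], [-0.582, -0.813, -0.0], [0.0, 0.0, -1.0]]
ft_force: [-0.1, 0.8, 0.1]
width: 1.001
grip_force: 0.0
```

```bash
cat >> h.py <<'E'
def go(x,y,z):
    s=read_state(); R=np.array(s["eef_rot"]); print("t",round(s["time_s"],2),"tcp",np.round(s["tool_pos"],4),"yaw",round(np.degrees(np.arctan2(R[1,0],R[0,0])),1),"j7",np.round(s["joint_pos"][6],1),"units",(R.T@(np.array([x,y,z])-s["tool_pos"])/.025).round(2))
E
python3 - <<'E'
from h import *
cal=get_calibration("wrist"); save("wrist","w2")
for t,z in dict(holder=0,spindle_top=.0965,nut=.076,core=.016).items():
    print(t,[(np.round(d["uv"]).tolist(),round(d["conf"],2),ray("wrist",d["uv"],z,cal)[:2].round(4).tolist()) for d in place_of(t,"wrist")[:3]])
go(.646,.114,.16); print(read_state()["eef_rot"].round(3))
E
```

```text
holder []
spindle_top [([194.0, 216.0], 0.75, [0.6467, 0.1143])]
nut [([201.0, 209.0], 0.93, [0.6458, 0.1125])]
core [([211.0, 192.0], 0.9, [0.6476, 0.1147])]
t 4.82 tcp [0.616  0.0512 0.2187] yaw -35.7 j7 -129.0 units [-0.49 -2.74  2.35]
[[ 0.812 -0.583 -0.   ]
 [-0.583 -0.812  0.   ]
 [-0.    -0.    -1.   ]]
```

View pics/w2.png

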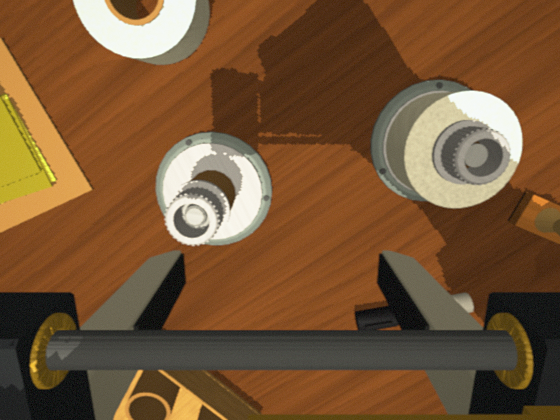

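The nut shows at (201,209) and its spindle top at (194,216). All estimates agree on (0.6465, 0.114).

Request:
{"api": "play_rows", "payload": {"targets": [{"twist": [0,0,0],"travel": [-0.1,-0.55,0.3],"grip": 93},{"twist": [0,0,0],"travel": [-0.1,-0.55,0.3],"grip": 93},{"twist": [0,0,0],"travel": [-0.1,-0.55,0.3],"grip": 93},{"twist": [0,0,0],"travel": [-0.1,-0.55,0.3],"grip": 93},{"twist": [0,0,0],"travel": [-0.09,-0.54,0.3],"grip": 93}]}}

```text
time_s: 5.23
tool_pos: [0.6465, 0.1167, 0.1796]
eef_rot: [[0.813, -0.582, -0.001], [-0.582, -0.813, 0.0], [-0.001, 0.0, -1.0]]
ft_force: [-0.2, -0.1, -0.5]
width: 0.996
grip_force: 0.0
```

Request:
{"api": "play_rows", "payload": {"targets": [{"twist": [0,0,0.25],"travel": [0,0,0],"grip": 93},{"twist": [0,0,0],"travel": [0,0,0],"grip": 93},{"twist": [0,0,0],"travel": [0,0,0],"grip": 93},{"twist": [0,0,0],"travel": [0,0,0],"grip": 93}]}}

```text
time_s: 5.57
tool_pos: [0.6461, 0.1144, 0.1808]
eef_rot: [[0.735, -0.678, -0.0], [-0.678, -0.735, -0.001], [0.0, 0.001, -1.0]]
ft_force: [-0.6, -0.7, 0.0]
width: 1.001
grip_force: 0.0
```

```bash
python3 - <<'E'
from h import *
cal=get_calibration("wrist"); save("wrist","w3")
for c in ("wrist","scene","top"):
  if c!="wrist": camera(c)
  for t,z in dict(spindle_top=.0965,nut=.076,core=.016).items():
    print(c,t,[(np.round(d["uv"]).tolist(),round(d["conf"],2),ray(c,d["uv"],z,cal if c=="wrist" else None)[:2].round(4).tolist()) for d in place_of(t,c)[:3]])
go(.6465,.114,.085)
E
```

```text
wrist spindle_top [([283.0, 215.0], 0.59, [0.6452, 0.1124])]
wrist nut [([282.0, 206.0], 0.85, [0.6457, 0.1125])]
wrist core [([510.0, 290.0], 0.46, [0.4194, 0.0174])]
scene spindle_top [([304.0, 252.0], 0.98, [0.6283, 0.1111])]
scene nut [([301.0, 264.0], 0.7, [0.6465, 0.1147]), ([436.0, 278.0], 0.51, [0.5337, 0.3822]), ([296.0, 284.0], 0.43, [0.7074, 0.1358])]
scene core [([299.0, 284.0], 0.91, [0.6516, 0.1143]), ([301.0, 287.0], 0.26, [0.655, 0.1231])]
top spindle_top [([222.0, 161.0], 0.97, [0.6506, 0.1077]), ([226.0, 174.0], 0.38, [0.6165, 0.0971])]
top nut [([220.0, 165.0], 0.56, [0.6463, 0.1144]), ([159.0, 260.0], 0.3, [0.4101, 0.2636])]
top core [([224.0, 172.0], 0.47, [0.6435, 0.1134])]
t 6.17 tcp [0.6461 0.1142 0.1811] yaw -42.9 j7 -139.0 units [ 0.02 -0.    3.85]
```

View pics/w3.png

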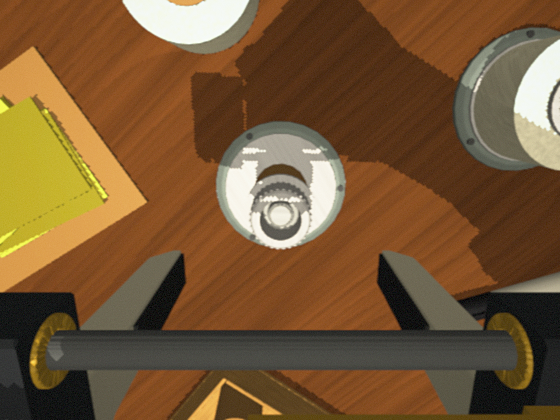

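The fingers (184 to 378) straddle the nut at (281,215), so it is centred. Next I lower onto the knurled grip and close gently.

Request:
{"api": "play_rows", "payload": {"targets": [{"twist": [0,0,0],"travel": [0,0,0.9],"grip": 93},{"twist": [0,0,0],"travel": [0,0,0.9],"grip": 93},{"twist": [0,0,0],"travel": [0,0,0.9],"grip": 80},{"twist": [0,0,0],"travel": [0,0,0.7],"grip": 70},{"twist": [0,0,0],"travel": [0,0,0.42],"grip": 60}], "newtons": 15}}

```text
time_s: 6.58
tool_pos: [0.6452, 0.1142, 0.0836]
eef_rot: [[0.733, -0.68, -0.002], [-0.68, -0.733, -0.001], [-0.001, 0.002, -1.0]]
ft_force: [-0.4, -0.1, -0.0]
width: 0.834
grip_force: 0.0
```

Request:
{"api": "play_rows", "payload": {"targets": [{"twist": [0,0,0],"travel": [0,0,0],"grip": 55},{"twist": [0,0,0],"travel": [0,0,0],"grip": 45},{"twist": [0,0,0],"travel": [0,0,0],"grip": 35},{"twist": [0,0,0],"travel": [0,0,0],"grip": 35},{"twist": [0,0,0],"travel": [0,0,0],"grip": 35}]}}

```text
time_s: 7.0
tool_pos: [0.6467, 0.1144, 0.0868]
eef_rot: [[0.733, -0.68, 0.002], [-0.68, -0.733, 0.0], [0.001, -0.001, -1.0]]
ft_force: [-0.1, 0.2, -0.7]
width: 0.477
grip_force: 0.0
```

Request:
{"api": "play_rows", "payload": {"targets": [{"twist": [0,0,0],"travel": [0,0,0],"grip": 35},{"twist": [0,0,0],"travel": [0,0,0],"grip": 35},{"twist": [0,0,0],"travel": [0,0,0],"grip": 35}]}}

```text
time_s: 7.25
tool_pos: [0.6468, 0.1145, 0.0866]
eef_rot: [[0.733, -0.68, 0.002], [-0.68, -0.733, 0.001], [0.001, -0.002, -1.0]]
ft_force: [0.3, 1.0, 7.0]
width: 0.454
grip_force: 15.0
```

Gripped at 42 mm, the knurl's width. I start to unscrew.

Request:
{"api": "play_rows", "payload": {"targets": [{"twist": [0,0,-0.2],"travel": [0,0,0],"grip": 35},{"twist": [0,0,-0.25],"travel": [0,0,0],"grip": 35},{"twist": [0,0,-0.25],"travel": [0,0,-0.008],"grip": 35},{"twist": [0,0,-0.25],"travel": [0,0,-0.008],"grip": 35},{"twist": [0,0,-0.25],"travel": [0,0,-0.008],"grip": 35}]}}

```text
time_s: 7.67
tool_pos: [0.6462, 0.1143, 0.0867]
eef_rot: [[0.99, -0.142, 0.0], [-0.142, -0.99, -0.0], [0.0, -0.0, -1.0]]
ft_force: [-0.2, 0.3, 0.3]
width: 0.458
grip_force: 15.0
```

Request:
{"api": "play_rows", "payload": {"targets": [{"twist": [0,0,-0.25],"travel": [0,0,-0.008],"grip": 35},{"twist": [0,0,-0.25],"travel": [0,0,-0.008],"grip": 35},{"twist": [0,0,-0.25],"travel": [0,0,-0.008],"grip": 35},{"twist": [0,0,-0.25],"travel": [0,0,-0.008],"grip": 35},{"twist": [0,0,-0.25],"travel": [0,0,-0.008],"grip": 35}]}}

```text
time_s: 8.08
tool_pos: [0.6458, 0.1141, 0.0871]
eef_rot: [[0.886, 0.464, -0.0], [0.464, -0.886, -0.0], [-0.001, 0.0, -1.0]]
ft_force: [0.5, -0.1, -1.0]
width: 0.453
grip_force: 15.0
```

Request:
{"api": "play_rows", "payload": {"targets": [{"twist": [0,0,-0.25],"travel": [0,0,-0.01],"grip": 35},{"twist": [0,0,-0.25],"travel": [0,0,-0.01],"grip": 35},{"twist": [0,0,-0.25],"travel": [0,0,-0.01],"grip": 35},{"twist": [0,0,-0.25],"travel": [0,0,-0.01],"grip": 35},{"twist": [0,0,-0.25],"travel": [0,0,-0.01],"grip": 35}]}}

```text
time_s: 8.5
tool_pos: [0.6459, 0.114, 0.0883]
eef_rot: [[0.447, 0.895, -0.0], [0.895, -0.447, -0.0], [-0.001, -0.0, -1.0]]
ft_force: [-0.7, 0.6, -1.2]
width: 0.459
grip_force: 15.0
```

Request:
{"api": "play_rows", "payload": {"targets": [{"twist": [0,0,-0.25],"travel": [0,0,-0.01],"grip": 35},{"twist": [0,0,-0.25],"travel": [0,0,-0.01],"grip": 35},{"twist": [0,0,-0.25],"travel": [0,0,-0.01],"grip": 35},{"twist": [0,0,-0.25],"travel": [0,0,-0.01],"grip": 35},{"twist": [0,0,-0.25],"travel": [0,0,-0.01],"grip": 35}]}}

```text
time_s: 8.92
tool_pos: [0.6459, 0.1139, 0.0896]
eef_rot: [[-0.161, 0.987, -0.0], [0.987, 0.161, -0.001], [-0.0, -0.0, -1.0]]
ft_force: [-0.4, 0.4, -1.5]
width: 0.456
grip_force: 15.0
```

```bash
python3 - <<'E'
from h import *
go(.6465,.114,.093); s=read_state(); print(s["ft_force"],s["wrist_torque"])
E
```

```text
t 8.92 tcp [0.6459 0.1139 0.0896] yaw 99.3 j7 -33.4 units [ 0.    0.02 -0.14]
[-0.39355236  0.35148913 -1.53146924] [-0.05142073 -0.06926135  0.03467153]
```

Request:
{"api": "play_rows", "payload": {"targets": [{"twist": [0,0,-0.25],"travel": [0,0,-0.009],"grip": 35},{"twist": [0,0,-0.25],"travel": [0,0,-0.009],"grip": 35},{"twist": [0,0,-0.25],"travel": [0,0,-0.009],"grip": 35},{"twist": [0,0,-0.25],"travel": [0,0,-0.009],"grip": 35},{"twist": [0,0,-0.25],"travel": [0,0,-0.009],"grip": 35}]}}

```text
time_s: 9.33
tool_pos: [0.6461, 0.1138, 0.0907]
eef_rot: [[-0.708, 0.706, -0.0], [0.706, 0.708, -0.001], [-0.0, -0.0, -1.0]]
ft_force: [1.0, 0.4, -1.2]
width: 0.457
grip_force: 15.0
```

Request:
{"api": "play_rows", "payload": {"targets": [{"twist": [0,0,-0.25],"travel": [0,0,-0.009],"grip": 35},{"twist": [0,0,-0.25],"travel": [0,0,-0.009],"grip": 35},{"twist": [0,0,-0.25],"travel": [0,0,-0.009],"grip": 35},{"twist": [0,0,-0.25],"travel": [0,0,-0.009],"grip": 35},{"twist": [0,0,-0.25],"travel": [0,0,-0.009],"grip": 35}]}}

```text
time_s: 9.75
tool_pos: [0.6463, 0.1137, 0.0918]
eef_rot: [[-0.987, 0.158, 0.0], [0.158, 0.987, -0.001], [-0.0, -0.001, -1.0]]
ft_force: [1.0, -1.0, -1.7]
width: 0.456
grip_force: 15.0
```

Request:
{"api": "play_rows", "payload": {"targets": [{"twist": [0,0,-0.25],"travel": [0,0,-0.009],"grip": 35},{"twist": [0,0,-0.25],"travel": [0,0,-0.009],"grip": 35},{"twist": [0,0,-0.25],"travel": [0,0,-0.009],"grip": 35},{"twist": [0,0,-0.25],"travel": [0,0,-0.009],"grip": 35},{"twist": [0,0,-0.25],"travel": [0,0,-0.009],"grip": 35}]}}

```text
time_s: 10.17
tool_pos: [0.6463, 0.1138, 0.0929]
eef_rot: [[-0.893, -0.449, 0.0], [-0.449, 0.893, -0.0], [0.0, -0.001, -1.0]]
ft_force: [0.9, -0.4, -1.8]
width: 0.459
grip_force: 15.0
```

Request:
{"api": "play_rows", "payload": {"targets": [{"twist": [0,0,-0.25],"travel": [0,0,-0.009],"grip": 35},{"twist": [0,0,-0.25],"travel": [0,0,-0.009],"grip": 35},{"twist": [0,0,-0.25],"travel": [0,0,-0.009],"grip": 35},{"twist": [0,0,-0.25],"travel": [0,0,-0.009],"grip": 35},{"twist": [0,0,0],"travel": [0,0,0],"grip": 35}]}}

```text
time_s: 10.58
tool_pos: [0.6462, 0.1138, 0.0934]
eef_rot: [[-0.569, -0.822, -0.001], [-0.822, 0.569, 0.0], [0.0, 0.001, -1.0]]
ft_force: [-0.0, 0.1, -1.2]
width: 0.452
grip_force: 15.0
```

```bash
python3 - <<'E'
from h import *
go(.6465,.114,.12); s=read_state(); print(s["ft_force"],s["wrist_torque"])
E
```

```text
t 10.58 tcp [0.6462 0.1138 0.0934] yaw -124.7 j7 81.3 units [-0.01 -0.01 -1.06]
[-0.04271419  0.06313425 -1.15948225] [ 0.15426392 -0.23408926 -0.01699712]
```

I've turned 278° with the wrist force below 2 N. Now a careful lift with the force watched.

Request:
{"api": "play_rows", "payload": {"targets": [{"twist": [0,0,0],"travel": [0,0,-0.06],"grip": 35},{"twist": [0,0,0],"travel": [0,0,-0.06],"grip": 35},{"twist": [0,0,0],"travel": [0,0,-0.06],"grip": 35},{"twist": [0,0,0],"travel": [0,0,-0.04],"grip": 35},{"twist": [0,0,0],"travel": [0,0,0],"grip": 35}]}}

```text
time_s: 11.0
tool_pos: [0.6461, 0.1143, 0.0999]
eef_rot: [[-0.574, -0.819, 0.0], [-0.819, 0.574, -0.0], [0.0, -0.001, -1.0]]
ft_force: [0.2, -0.7, -0.1]
width: 0.456
grip_force: 15.0
```

Request:
{"api": "play_rows", "payload": {"targets": [{"twist": [0,0,0],"travel": [0,0,-0.2],"grip": 35},{"twist": [0,0,0],"travel": [0,0,-0.3],"grip": 35},{"twist": [0,0,0],"travel": [0,0,-0.4],"grip": 35},{"twist": [0,0,0],"travel": [0,0,-0.4],"grip": 35},{"twist": [0,0,0],"travel": [0,0,-0.4],"grip": 35}], "newtons": 20}}

```text
time_s: 11.42
tool_pos: [0.6462, 0.1145, 0.1435]
eef_rot: [[-0.573, -0.819, 0.001], [-0.819, 0.573, 0.0], [-0.001, -0.0, -1.0]]
ft_force: [0.2, 1.9, -0.8]
width: 0.459
grip_force: 20.0
```

Request:
{"api": "play_rows", "payload": {"targets": [{"twist": [0,0,0],"travel": [0,0,-0.6],"grip": 35},{"twist": [0,0,0],"travel": [0,0,-0.6],"grip": 35},{"twist": [0,0,0],"travel": [0,0,-0.6],"grip": 35},{"twist": [0,0,0],"travel": [0,0,-0.4],"grip": 35},{"twist": [0,0,0],"travel": [0,0,0],"grip": 35}]}}

```text
time_s: 11.83
tool_pos: [0.647, 0.115, 0.2001]
eef_rot: [[-0.574, -0.819, 0.003], [-0.819, 0.574, 0.001], [-0.003, -0.002, -1.0]]
ft_force: [-0.0, 0.2, -1.0]
width: 0.452
grip_force: 20.0
```

```bash
python3 - <<'E'
from h import *
go(.489,-.377,.2); s=read_state(); print(s["joint_pos"].round(1))
a=save("scene","s1")
for t,z in dict(spindle_top=.0965,nut=.17,core=.016).items():
    print(t,[(np.round(d["uv"]).tolist(),round(d["conf"],2),ray("scene",d["uv"],z)[:2].round(4).tolist()) for d in place_of(t,"scene")[:3]])
E
```

```text
t 11.83 tcp [0.647  0.115  0.2001] yaw -125.0 j7 86.9 units [19.75 -6.11 -0.04]
[ 23.5  46.5 -67.6  99.7  46.9  67.   86.9]
spindle_top [([299.0, 254.0], 0.82, [0.6428, 0.105])]
nut [([261.0, 208.0], 0.73, [0.6267, -0.0025]), ([403.0, 256.0], 0.72, [0.6164, 0.3167]), ([307.0, 220.0], 0.6, [0.6114, 0.1037])]
core [([298.0, 281.0], 0.92, [0.6419, 0.1086]), ([308.0, 221.0], 0.26, [0.4258, 0.0229]), ([302.0, 254.0], 0.17, [0.5544, 0.0723])]
```

View pics/s1.png

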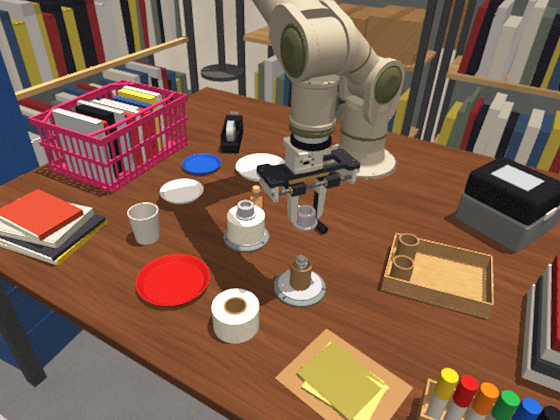

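The nut hangs in the gripper at (306,216), the spindle is bare and the core is still on at (299,275). I unwind clockwise, because joint 3 is close to its limit.

Request:
{"api": "play_rows", "payload": {"targets": [{"twist": [0,0,0.25],"travel": [0,0,0],"grip": 35},{"twist": [0,0,0.25],"travel": [0,0,0],"grip": 35},{"twist": [0,0,0.25],"travel": [0,0,0],"grip": 35},{"twist": [0,0,0.25],"travel": [0,0,0],"grip": 35},{"twist": [0,0,0.25],"travel": [0,0,0],"grip": 35}]}}

```text
time_s: 12.45
tool_pos: [0.6457, 0.114, 0.1959]
eef_rot: [[-0.946, -0.323, -0.002], [-0.323, 0.946, -0.0], [0.002, 0.0, -1.0]]
ft_force: [0.3, 0.5, -0.3]
width: 0.454
grip_force: 20.0
```

Request:
{"api": "play_rows", "payload": {"targets": [{"twist": [0,0,0.25],"travel": [0,0,0],"grip": 35},{"twist": [0,0,0.25],"travel": [0,0,0],"grip": 35},{"twist": [0,0,0.25],"travel": [0,0,0],"grip": 35},{"twist": [0,0,0.25],"travel": [0,0,0],"grip": 35},{"twist": [0,0,0.25],"travel": [0,0,0],"grip": 35}]}}

```text
time_s: 12.87
tool_pos: [0.6456, 0.1141, 0.1959]
eef_rot: [[-0.957, 0.292, -0.002], [0.292, 0.957, -0.0], [0.001, -0.001, -1.0]]
ft_force: [1.1, 0.3, -1.7]
width: 0.455
grip_force: 20.0
```

Request:
{"api": "play_rows", "payload": {"targets": [{"twist": [0,0,0.25],"travel": [0,0,0],"grip": 35},{"twist": [0,0,0.25],"travel": [0,0,0],"grip": 35},{"twist": [0,0,0.25],"travel": [0,0,0],"grip": 35},{"twist": [0,0,0.25],"travel": [0,0,0],"grip": 35},{"twist": [0,0,0.25],"travel": [0,0,0],"grip": 35}]}}

```text
time_s: 13.28
tool_pos: [0.6456, 0.1141, 0.1959]
eef_rot: [[-0.605, 0.796, -0.002], [0.796, 0.605, -0.0], [0.001, -0.002, -1.0]]
ft_force: [0.6, 0.5, -1.3]
width: 0.456
grip_force: 20.0
```

Request:
{"api": "play_rows", "payload": {"targets": [{"twist": [0,0,0.25],"travel": [0,0,0],"grip": 35},{"twist": [0,0,0.25],"travel": [0,0,0],"grip": 35},{"twist": [0,0,0.25],"travel": [0,0,0],"grip": 35},{"twist": [0,0,0.25],"travel": [0,0,0],"grip": 35},{"twist": [0,0,0],"travel": [0,0,0],"grip": 35}]}}

```text
time_s: 13.7
tool_pos: [0.6456, 0.1144, 0.1962]
eef_rot: [[-0.15, 0.989, -0.001], [0.989, 0.15, -0.001], [-0.0, -0.001, -1.0]]
ft_force: [0.4, 0.0, -0.9]
width: 0.454
grip_force: 20.0
```

```bash
python3 - <<'E'
from h import *
go(.489,-.377,.2); s=read_state(); print(s["joint_pos"].round(1))
E
```

```text
t 13.7 tcp [0.6456 0.1144 0.1962] yaw 98.6 j7 -28.4 units [-18.49  -9.15  -0.13]
[  6.5  34.3 -33.4 101.   23.3  51.8 -28.4]
```

Request:
{"api": "play_rows", "payload": {"targets": [{"twist": [0,0,0],"travel": [-0.5,-0.25,0],"grip": 35},{"twist": [0,0,0],"travel": [-1,-0.5,0],"grip": 35},{"twist": [0,0,0],"travel": [-1,-0.5,0],"grip": 35},{"twist": [0,0,0],"travel": [-1,-0.5,0],"grip": 35},{"twist": [0,0,0],"travel": [-1,-0.5,0],"grip": 35}]}}

```text
time_s: 14.12
tool_pos: [0.6067, -0.0079, 0.1963]
eef_rot: [[-0.16, 0.987, -0.001], [0.987, 0.16, -0.001], [-0.0, -0.001, -1.0]]
ft_force: [0.4, -0.3, -0.8]
width: 0.46
grip_force: 20.0
```

Request:
{"api": "play_rows", "payload": {"targets": [{"twist": [0,0,0],"travel": [-1,-0.5,0],"grip": 35},{"twist": [0,0,0],"travel": [-1,-0.5,0],"grip": 35},{"twist": [0,0,0],"travel": [-1,-0.5,0],"grip": 35},{"twist": [0,0,0],"travel": [-1,-0.5,0],"grip": 35},{"twist": [0,0,0],"travel": [-1,-0.5,0],"grip": 35}]}}

```text
time_s: 14.53
tool_pos: [0.5641, -0.1411, 0.1965]
eef_rot: [[-0.159, 0.987, -0.001], [0.987, 0.159, -0.0], [-0.0, -0.001, -1.0]]
ft_force: [0.5, 0.8, -1.3]
width: 0.458
grip_force: 20.0
```

Request:
{"api": "play_rows", "payload": {"targets": [{"twist": [0,0,0],"travel": [-1,-0.5,0],"grip": 35},{"twist": [0,0,0],"travel": [-1,-0.5,0],"grip": 35},{"twist": [0,0,0],"travel": [-1,-0.5,0],"grip": 35},{"twist": [0,0,0],"travel": [-1,-0.5,0],"grip": 35},{"twist": [0,0,0],"travel": [-1,-0.5,0],"grip": 35}]}}

```text
time_s: 14.95
tool_pos: [0.5215, -0.2741, 0.1965]
eef_rot: [[-0.159, 0.987, -0.001], [0.987, 0.159, -0.0], [0.0, -0.001, -1.0]]
ft_force: [-0.5, 0.2, -0.9]
width: 0.456
grip_force: 20.0
```

Request:
{"api": "play_rows", "payload": {"targets": [{"twist": [0,0,0],"travel": [-1,-0.5,0],"grip": 35},{"twist": [0,0,0],"travel": [-1,-0.5,0],"grip": 35},{"twist": [0,0,0],"travel": [-0.7,-0.3,0],"grip": 35},{"twist": [0,0,0],"travel": [-0.3,-0.1,0],"grip": 35},{"twist": [0,0,0],"travel": [0,0,0],"grip": 35}]}}

```text
time_s: 15.37
tool_pos: [0.4987, -0.354, 0.1963]
eef_rot: [[-0.154, 0.988, -0.001], [0.988, 0.154, -0.0], [0.0, -0.001, -1.0]]
ft_force: [0.8, 0.3, -2.0]
width: 0.459
grip_force: 20.0
```

```bash
python3 - <<'E'
from h import *
cal=get_calibration("wrist"); save("wrist","w4")
for t,z in dict(dish=0,nut=.18).items():
    print(t,[(np.round(d["uv"]).tolist(),round(d["conf"],2),ray("wrist",d["uv"],z,cal)[:2].round(4).tolist()) for d in place_of(t,"wrist")[:4]])
go(.489,-.377,.016)
E
```

```text
dish [([268.0, 201.0], 0.97, [0.4878, -0.3745]), ([104.0, 225.0], 0.79, [0.3262, -0.4258]), ([9.0, 17.0], 0.76, [0.2395, -0.2449])]
nut [([282.0, 258.0], 0.87, [0.4988, -0.356])]
t 15.52 tcp [ 0.5008 -0.35    0.1969] yaw 99.1 j7 15.9 units [-1.   -0.64  7.24]
```

View pics/w4.png

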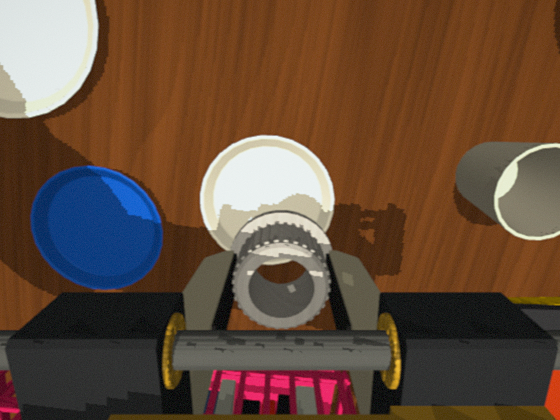

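The wrist view shows the small white dish at (268,201), i.e. (0.488, -0.3755), with the nut held upright above it. I move over and lower.

Request:
{"api": "play_rows", "payload": {"targets": [{"twist": [0,0,0],"travel": [-0.5,-0.32,0.5],"grip": 35},{"twist": [0,0,0],"travel": [-0.5,-0.32,0.9],"grip": 35},{"twist": [0,0,0],"travel": [0,0,0.9],"grip": 35},{"twist": [0,0,0],"travel": [0,0,0.9],"grip": 35},{"twist": [0,0,0],"travel": [0,0,0.9],"grip": 35}]}}

```text
time_s: 15.93
tool_pos: [0.4883, -0.3783, 0.093]
eef_rot: [[-0.157, 0.988, -0.0], [0.988, 0.157, 0.0], [0.0, -0.0, -1.0]]
ft_force: [1.2, 0.7, -0.9]
width: 0.454
grip_force: 20.0
```

Request:
{"api": "play_rows", "payload": {"targets": [{"twist": [0,0,0],"travel": [0,0,0.8],"grip": 35},{"twist": [0,0,0],"travel": [0,0,0.7],"grip": 35},{"twist": [0,0,0],"travel": [0,0,0.5],"grip": 35},{"twist": [0,0,0],"travel": [0,0,0.4],"grip": 35},{"twist": [0,0,0],"travel": [0,0,0],"grip": 35}]}}

```text
time_s: 16.35
tool_pos: [0.4879, -0.3778, 0.0325]
eef_rot: [[-0.157, 0.988, -0.002], [0.988, 0.157, 0.002], [0.002, -0.002, -1.0]]
ft_force: [0.4, 0.3, -0.9]
width: 0.456
grip_force: 20.0
```

```bash
python3 - <<'E'
from h import *
go(.488,-.3765,.015)
E
```

```text
t 16.35 tcp [ 0.4879 -0.3778  0.0325] yaw 99.0 j7 9.3 units [0.05 0.01 0.7 ]
```

Request:
{"api": "play_rows", "payload": {"targets": [{"twist": [0,0,0],"travel": [0,0,0.15],"grip": 35},{"twist": [0,0,0],"travel": [0,0,0.15],"grip": 35},{"twist": [0,0,0],"travel": [0,0,0.1],"grip": 35},{"twist": [0,0,0],"travel": [0,0,0],"grip": 35},{"twist": [0,0,0],"travel": [0,0,0],"grip": 35}]}}

```text
time_s: 16.77
tool_pos: [0.4886, -0.3789, 0.0249]
eef_rot: [[-0.155, 0.988, 0.0], [0.988, 0.155, -0.0], [-0.0, 0.0, -1.0]]
ft_force: [0.4, -0.0, -1.4]
width: 0.46
grip_force: 20.0
```

Request:
{"api": "play_rows", "payload": {"targets": [{"twist": [0,0,0],"travel": [0,0,0.06],"grip": 35},{"twist": [0,0,0],"travel": [0,0,0.06],"grip": 35},{"twist": [0,0,0],"travel": [0,0,0],"grip": 35},{"twist": [0,0,0],"travel": [0,0,0],"grip": 35}]}}

```text
time_s: 17.1
tool_pos: [0.4885, -0.3787, 0.0215]
eef_rot: [[-0.155, 0.988, -0.0], [0.988, 0.155, 0.0], [0.0, -0.0, -1.0]]
ft_force: [-0.5, -0.4, -1.9]
width: 0.458
grip_force: 20.0
```

Request:
{"api": "play_rows", "payload": {"targets": [{"twist": [0,0,0],"travel": [0,0,0.06],"grip": 35},{"twist": [0,0,0],"travel": [0,0,0.06],"grip": 35},{"twist": [0,0,0],"travel": [0,0,0.06],"grip": 35},{"twist": [0,0,0],"travel": [0,0,0],"grip": 35},{"twist": [0,0,0],"travel": [0,0,0],"grip": 35}]}}

```text
time_s: 17.52
tool_pos: [0.4884, -0.3786, 0.0168]
eef_rot: [[-0.156, 0.988, -0.0], [0.988, 0.156, 0.0], [0.0, -0.0, -1.0]]
ft_force: [0.7, -0.3, -1.0]
width: 0.457
grip_force: 20.0
```

Request:
{"api": "play_rows", "payload": {"targets": [{"twist": [0,0,0],"travel": [0,0,0.04],"grip": 35},{"twist": [0,0,0],"travel": [0,0,0.04],"grip": 35},{"twist": [0,0,0],"travel": [0,0,0],"grip": 35},{"twist": [0,0,0],"travel": [0,0,0],"grip": 35}]}}

```text
time_s: 17.85
tool_pos: [0.4885, -0.3787, 0.0149]
eef_rot: [[-0.155, 0.988, -0.0], [0.988, 0.155, 0.0], [0.0, -0.0, -1.0]]
ft_force: [-0.4, 0.3, -1.3]
width: 0.455
grip_force: 20.0
```

Request:
{"api": "play_rows", "payload": {"targets": [{"twist": [0,0,0],"travel": [0,0,0.04],"grip": 35},{"twist": [0,0,0],"travel": [0,0,0.04],"grip": 35},{"twist": [0,0,0],"travel": [0,0,0],"grip": 35},{"twist": [0,0,0],"travel": [0,0,0],"grip": 35}]}}

```text
time_s: 18.18
tool_pos: [0.4886, -0.3788, 0.0145]
eef_rot: [[-0.155, 0.988, 0.0], [0.988, 0.155, -0.001], [-0.001, -0.0, -1.0]]
ft_force: [-5.1, 1.7, 15.2]
width: 0.457
grip_force: 20.0
```

The nut is on the dish floor: contact at 0.0145, where 0.0146 was expected. I ease off, open and retreat.

Request:
{"api": "play_rows", "payload": {"targets": [{"twist": [0,0,0],"travel": [0,0,-0.05],"grip": 35},{"twist": [0,0,0],"travel": [0,0,0],"grip": 44},{"twist": [0,0,0],"travel": [0,0,0],"grip": 50},{"twist": [0,0,0],"travel": [0,0,0],"grip": 58},{"twist": [0,0,0],"travel": [0,0,0],"grip": 62}]}}

```text
time_s: 18.6
tool_pos: [0.4886, -0.3787, 0.0141]
eef_rot: [[-0.155, 0.988, -0.0], [0.988, 0.155, 0.0], [0.0, 0.0, -1.0]]
ft_force: [0.6, -0.5, 1.2]
width: 0.628
grip_force: 0.0
```

Request:
{"api": "play_rows", "payload": {"targets": [{"twist": [0,0,0],"travel": [0,0,0],"grip": 62},{"twist": [0,0,0],"travel": [0,0,0],"grip": 62},{"twist": [0,0,0],"travel": [0,0,-0.2],"grip": 62},{"twist": [0,0,0],"travel": [0,0,-0.5],"grip": 62},{"twist": [0,0,0],"travel": [0,0,-0.8],"grip": 62}]}}

```text
time_s: 19.02
tool_pos: [0.4878, -0.378, 0.0515]
eef_rot: [[-0.156, 0.988, -0.002], [0.988, 0.156, 0.002], [0.002, -0.002, -1.0]]
ft_force: [0.0, 0.0, 0.5]
width: 0.661
grip_force: 0.0
```

Request:
{"api": "play_rows", "payload": {"targets": [{"twist": [0,0,0],"travel": [0,0,-1],"grip": 70},{"twist": [0,0,0],"travel": [0,0,-1],"grip": 80},{"twist": [0,0,0],"travel": [0,0,-1],"grip": 90},{"twist": [0,0,0],"travel": [0,0,-1],"grip": 93},{"twist": [0,0,0],"travel": [0,0,-1],"grip": 93}]}}

```text
time_s: 19.43
tool_pos: [0.4883, -0.3785, 0.1792]
eef_rot: [[-0.156, 0.988, 0.0], [0.988, 0.156, -0.0], [-0.0, 0.0, -1.0]]
ft_force: [1.0, -0.6, 0.0]
width: 0.97
grip_force: 0.0
```

Request:
{"api": "play_rows", "payload": {"targets": [{"twist": [0,0,0],"travel": [0,0,-1],"grip": 93},{"twist": [0,0,0],"travel": [0,0,-0.5],"grip": 93},{"twist": [0,0,0],"travel": [0,0,0],"grip": 93}]}}

```text
time_s: 19.68
tool_pos: [0.4898, -0.3793, 0.2179]
eef_rot: [[-0.155, 0.988, 0.004], [0.988, 0.155, -0.003], [-0.004, 0.004, -1.0]]
ft_force: [1.1, -0.2, -1.1]
width: 1.002
grip_force: 0.0
```

```bash
python3 - <<'E'
from h import *
go(.6465,.114,.2); s=read_state(); print(s["joint_pos"].round(1))
for c in ("wrist","top","scene"):
  cal=get_calibration(c); camera(c)
  print(c,[(np.round(d["uv"]).tolist(),round(d["conf"],2),ray(c,d["uv"],.004,cal)[:2].round(4).tolist()) for d in place_of("nut",c)[:4]])
E
```

```text
t 19.68 tcp [ 0.4898 -0.3793  0.2179] yaw 98.9 j7 19.4 units [18.52  9.25  0.68]
[ 56.3  30.7 -35.4 104.8  22.3  51.3  19.4]
wrist [([280.0, 176.0], 0.6, [0.4881, -0.3769])]
top [([412.0, 223.0], 0.61, [0.4947, -0.3783])]
scene [([180.0, 190.0], 0.62, [0.4808, -0.386])]
```

The nut sits in the dish at (0.488, -0.377). Back to the core.

Request:
{"api": "play_rows", "payload": {"targets": [{"twist": [0,0,0],"travel": [0.5,0.25,0],"grip": 93},{"twist": [0,0,0],"travel": [1,0.5,0],"grip": 93},{"twist": [0,0,0],"travel": [1,0.5,0],"grip": 93},{"twist": [0,0,0],"travel": [1,0.5,0],"grip": 93},{"twist": [0,0,0],"travel": [1,0.5,0],"grip": 93}]}}

```text
time_s: 20.4
tool_pos: [0.5268, -0.2563, 0.2136]
eef_rot: [[-0.156, 0.988, -0.001], [0.988, 0.156, 0.001], [0.001, -0.001, -1.0]]
ft_force: [0.7, 0.8, -0.7]
width: 1.0
grip_force: 0.0
```

Request:
{"api": "play_rows", "payload": {"targets": [{"twist": [0,0,0],"travel": [1,0.5,0],"grip": 93},{"twist": [0,0,0],"travel": [1,0.5,0],"grip": 93},{"twist": [0,0,0],"travel": [1,0.5,0],"grip": 93},{"twist": [0,0,0],"travel": [1,0.5,0],"grip": 93},{"twist": [0,0,0],"travel": [1,0.5,0],"grip": 93}]}}

```text
time_s: 20.82
tool_pos: [0.5689, -0.1229, 0.2137]
eef_rot: [[-0.156, 0.988, -0.001], [0.988, 0.156, 0.001], [0.001, -0.001, -1.0]]
ft_force: [0.1, 0.3, -0.4]
width: 1.002
grip_force: 0.0
```

Request:
{"api": "play_rows", "payload": {"targets": [{"twist": [0,0,0],"travel": [1,0.5,0],"grip": 93},{"twist": [0,0,0],"travel": [1,0.5,0],"grip": 93},{"twist": [0,0,0],"travel": [1,0.5,0],"grip": 93},{"twist": [0,0,0],"travel": [1,0.5,0],"grip": 93},{"twist": [0,0,0],"travel": [1,0.5,0],"grip": 93}]}}

```text
time_s: 21.23
tool_pos: [0.6109, 0.0103, 0.2136]
eef_rot: [[-0.156, 0.988, -0.001], [0.988, 0.156, 0.0], [0.001, -0.001, -1.0]]
ft_force: [0.2, -0.4, -0.7]
width: 0.999
grip_force: 0.0
```

Request:
{"api": "play_rows", "payload": {"targets": [{"twist": [0,0,0],"travel": [1,0.5,0],"grip": 93},{"twist": [0,0,0],"travel": [1,0.5,0],"grip": 93},{"twist": [0,0,0],"travel": [0.5,0.3,0],"grip": 93},{"twist": [0,0,0],"travel": [0,0,0],"grip": 93},{"twist": [0,0,0],"travel": [0,0,0],"grip": 93}]}}

```text
time_s: 21.65
tool_pos: [0.6332, 0.0752, 0.2136]
eef_rot: [[-0.157, 0.988, -0.001], [0.988, 0.157, -0.0], [-0.0, -0.001, -1.0]]
ft_force: [0.3, -0.1, -0.9]
width: 1.001
grip_force: 0.0
```

```bash
python3 - <<'E'
from h import *
for c in ("wrist","top","scene"):
  cal=get_calibration(c); camera(c)
  for t,z in dict(core=.016,spindle_top=.0965,tray=0,old_core1=.004).items():
    print(c,t,[(np.round(d["uv"]).tolist(),round(d["conf"],2),ray(c,d["uv"],z,cal)[:2].round(4).tolist()) for d in place_of(t,c)[:3]])
go(.6465,.114,.045)
E
```

```text
wrist core [([300.0, 145.0], 0.82, [0.645, 0.1141])]
wrist spindle_top [([309.0, 156.0], 0.64, [0.6472, 0.1152])]
wrist tray []
wrist old_core1 []
top core []
top spindle_top [([222.0, 162.0], 0.67, [0.6477, 0.1055])]
top tray [([125.0, 247.0], 0.93, [0.4527, 0.3787])]
top old_core1 [([151.0, 225.0], 0.93, [0.5075, 0.3106]), ([157.0, 260.0], 0.68, [0.4147, 0.2904]), ([381.0, 151.0], 0.57, [0.6937, -0.3101])]
scene core [([298.0, 286.0], 0.84, [0.6579, 0.1149])]
scene spindle_top []
scene tray [([435.0, 281.0], 0.78, [0.4577, 0.3759])]
scene old_core1 [([405.0, 256.0], 0.68, [0.413, 0.2887]), ([399.0, 278.0], 0.55, [0.4951, 0.3009])]
t 22.4 tcp [0.6336 0.0743 0.2142] yaw 98.9 j7 -24.9 units [1.49 0.75 6.77]
```

Request:
{"api": "play_rows", "payload": {"targets": [{"twist": [0,0,0],"travel": [0.75,0.4,0],"grip": 93},{"twist": [0,0,0],"travel": [0.75,0.35,0],"grip": 93},{"twist": [0,0,0],"travel": [0,0,0.5],"grip": 93},{"twist": [0,0,0],"travel": [0,0,0.9],"grip": 93},{"twist": [0,0,0],"travel": [0,0,0.9],"grip": 93}], "newtons": 8}}

```text
time_s: 22.82
tool_pos: [0.6467, 0.1147, 0.1564]
eef_rot: [[-0.156, 0.988, 0.002], [0.988, 0.156, 0.0], [0.0, 0.002, -1.0]]
ft_force: [0.5, -0.2, -0.6]
width: 0.997
grip_force: 0.0
```

Request:
{"api": "play_rows", "payload": {"targets": [{"twist": [0,0,0],"travel": [0,0,0.9],"grip": 93},{"twist": [0,0,0],"travel": [0,0,0.9],"grip": 93},{"twist": [0,0,0],"travel": [0,0,0.9],"grip": 93},{"twist": [0,0,0],"travel": [0,0,0.8],"grip": 80},{"twist": [0,0,0],"travel": [0,0,0.5],"grip": 75}]}}

```text
time_s: 23.23
tool_pos: [0.6453, 0.1138, 0.0543]
eef_rot: [[-0.156, 0.988, -0.002], [0.988, 0.156, -0.001], [-0.0, -0.003, -1.0]]
ft_force: [-0.6, 0.2, -0.8]
width: 0.898
grip_force: 0.0
```

Request:
{"api": "play_rows", "payload": {"targets": [{"twist": [0,0,0],"travel": [0,0,0.4],"grip": 70},{"twist": [0,0,0],"travel": [0,0,0],"grip": 60},{"twist": [0,0,0],"travel": [0,0,0],"grip": 55},{"twist": [0,0,0],"travel": [0,0,0],"grip": 50},{"twist": [0,0,0],"travel": [0,0,0],"grip": 42}]}}

```text
time_s: 23.65
tool_pos: [0.647, 0.1145, 0.0479]
eef_rot: [[-0.155, 0.988, 0.002], [0.988, 0.155, 0.0], [0.0, 0.002, -1.0]]
ft_force: [0.8, -0.5, 1.3]
width: 0.549
grip_force: 0.0
```

Request:
{"api": "play_rows", "payload": {"targets": [{"twist": [0,0,0],"travel": [0,0,0],"grip": 42},{"twist": [0,0,0],"travel": [0,0,0],"grip": 42},{"twist": [0,0,0],"travel": [0,0,0],"grip": 42},{"twist": [0,0,0],"travel": [0,0,0],"grip": 42}]}}

```text
time_s: 23.98
tool_pos: [0.647, 0.1145, 0.0478]
eef_rot: [[-0.155, 0.988, 0.002], [0.988, 0.155, 0.0], [-0.0, 0.002, -1.0]]
ft_force: [-0.5, -0.8, 6.4]
width: 0.518
grip_force: 8.0
```

Gripped at 48 mm, the core's width. I lift straight up.

Request:
{"api": "play_rows", "payload": {"targets": [{"twist": [0,0,0],"travel": [0,0,-0.1],"grip": 42},{"twist": [0,0,0],"travel": [0,0,-0.3],"grip": 42},{"twist": [0,0,0],"travel": [0,0,-0.5],"grip": 42},{"twist": [0,0,0],"travel": [0,0,-0.7],"grip": 42},{"twist": [0,0,0],"travel": [0,0,-0.7],"grip": 42}]}}

```text
time_s: 24.4
tool_pos: [0.646, 0.1144, 0.1055]
eef_rot: [[-0.156, 0.988, -0.001], [0.988, 0.156, 0.0], [0.0, -0.001, -1.0]]
ft_force: [-0.0, -0.3, -0.3]
width: 0.522
grip_force: 8.0
```

Request:
{"api": "play_rows", "payload": {"targets": [{"twist": [0,0,0],"travel": [0,0,-0.8],"grip": 42},{"twist": [0,0,0],"travel": [0,0,-0.8],"grip": 42},{"twist": [0,0,0],"travel": [0,0,-0.8],"grip": 42},{"twist": [0,0,0],"travel": [0,0,-0.8],"grip": 42},{"twist": [0,0,0],"travel": [0,0,-0.5],"grip": 42}]}}

```text
time_s: 24.82
tool_pos: [0.6468, 0.1147, 0.1999]
eef_rot: [[-0.156, 0.988, 0.002], [0.988, 0.156, 0.001], [0.0, 0.003, -1.0]]
ft_force: [-0.5, 0.7, -0.6]
width: 0.519
grip_force: 8.0
```

Request:
{"api": "play_rows", "payload": {"targets": [{"twist": [0,0,0],"travel": [0.5,-0.2,0],"grip": 42},{"twist": [0,0,0],"travel": [0.9,-0.4,0],"grip": 42},{"twist": [0,0,0],"travel": [0.9,-0.4,0],"grip": 42},{"twist": [0,0,0],"travel": [0.9,-0.4,0],"grip": 42},{"twist": [0,0,0],"travel": [0.9,-0.4,0],"grip": 42}]}}

```text
time_s: 25.23
tool_pos: [0.584, 0.21, 0.1959]
eef_rot: [[-0.156, 0.988, -0.001], [0.988, 0.156, -0.0], [0.0, -0.001, -1.0]]
ft_force: [0.1, 0.5, -0.2]
width: 0.523
grip_force: 8.0
```

Request:
{"api": "play_rows", "payload": {"targets": [{"twist": [0,0,0],"travel": [0.9,-0.4,0],"grip": 42},{"twist": [0,0,0],"travel": [0.9,-0.4,0],"grip": 42},{"twist": [0,0,0],"travel": [0.9,-0.4,0],"grip": 42},{"twist": [0,0,0],"travel": [0.5,-0.2,0],"grip": 42},{"twist": [0,0,0],"travel": [0,0,0],"grip": 42}]}}

```text
time_s: 25.65
tool_pos: [0.5361, 0.2858, 0.1966]
eef_rot: [[-0.161, 0.987, -0.001], [0.987, 0.161, 0.001], [0.002, -0.001, -1.0]]
ft_force: [0.7, 0.2, -0.3]
width: 0.528
grip_force: 8.0
```

```bash
python3 - <<'E'
from h import *
cal=get_calibration("wrist"); save("wrist","w5")
for t,z in dict(core=.18,tray=0,old_core1=.004).items():
    print(t,[(np.round(d["uv"]).tolist(),round(d["conf"],2),ray("wrist",d["uv"],z,cal)[:2].round(4).tolist()) for d in place_of(t,"wrist")[:3]])
go(.448,.421,.04); print(read_state()["joint_pos"].round(1))
E
```

```text
core [([280.0, 240.0], 0.74, [0.5334, 0.2934]), ([203.0, 73.0], 0.58, [0.4855, 0.3682])]
tray [([201.0, 75.0], 0.64, [0.4468, 0.3725])]
old_core1 [([161.0, 163.0], 0.94, [0.4178, 0.2867]), ([254.0, 163.0], 0.79, [0.5069, 0.301])]
t 25.85 tcp [0.5397 0.2806 0.1963] yaw 98.8 j7 -47.1 units [ 6.12 -2.76  6.25]
[ -9.4  31.4 -34.8 107.2  23.4  48.7 -47.1]
```

View pics/w5.png

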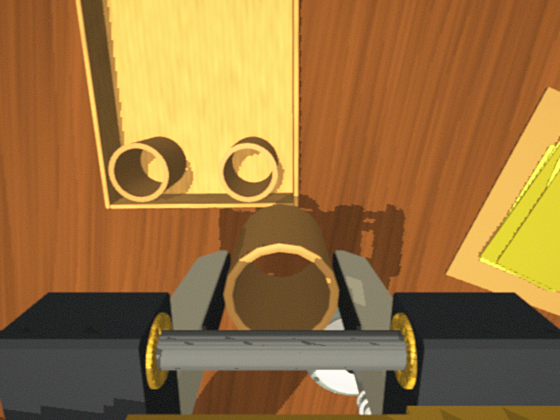

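The core hangs upright in the gripper. The tray is square to the tool, with its empties at (145,170) and (250,170) and the free half at the top. I move over that half and lower.

Request:
{"api": "play_rows", "payload": {"targets": [{"twist": [0,0,0],"travel": [0.6,-0.3,0],"grip": 42},{"twist": [0,0,0],"travel": [1,-0.45,0],"grip": 42},{"twist": [0,0,0],"travel": [1,-0.45,0],"grip": 42},{"twist": [0,0,0],"travel": [1,-0.45,0],"grip": 42},{"twist": [0,0,0],"travel": [1,-0.45,0],"grip": 42}]}}

```text
time_s: 26.27
tool_pos: [0.4699, 0.3869, 0.1965]
eef_rot: [[-0.152, 0.988, 0.0], [0.988, 0.152, -0.001], [-0.001, 0.0, -1.0]]
ft_force: [-0.3, 0.7, -0.2]
width: 0.52
grip_force: 8.0
```

Request:
{"api": "play_rows", "payload": {"targets": [{"twist": [0,0,0],"travel": [1,-0.45,0],"grip": 42},{"twist": [0,0,0],"travel": [0.5,-0.2,0],"grip": 42},{"twist": [0,0,0],"travel": [0,0,0.4],"grip": 42},{"twist": [0,0,0],"travel": [0,0,0.8],"grip": 42},{"twist": [0,0,0],"travel": [0,0,0.9],"grip": 42}]}}

```text
time_s: 26.68
tool_pos: [0.4495, 0.4205, 0.1437]
eef_rot: [[-0.153, 0.988, 0.002], [0.988, 0.153, -0.0], [-0.0, 0.002, -1.0]]
ft_force: [0.4, 0.4, -0.7]
width: 0.524
grip_force: 8.0
```

Request:
{"api": "play_rows", "payload": {"targets": [{"twist": [0,0,0],"travel": [0,0,0.9],"grip": 42},{"twist": [0,0,0],"travel": [0,0,0.9],"grip": 42},{"twist": [0,0,0],"travel": [0,0,0.8],"grip": 42},{"twist": [0,0,0],"travel": [0,0,0.6],"grip": 42},{"twist": [0,0,0],"travel": [0,0,0],"grip": 42}]}}

```text
time_s: 27.1
tool_pos: [0.448, 0.4182, 0.0605]
eef_rot: [[-0.153, 0.988, -0.003], [0.988, 0.153, -0.005], [-0.005, -0.004, -1.0]]
ft_force: [-0.6, -0.8, 0.2]
width: 0.524
grip_force: 8.0
```

```bash
python3 - <<'E'
from h import *
cal=get_calibration("wrist"); camera("wrist")
print([(np.round(d["uv"]).tolist(),round(d["conf"],2),ray("wrist",d["uv"],0,cal)[:2].round(4).tolist()) for d in place_of("tray","wrist")[:3]])
go(.448,.421,.0358)
E
```

```text
[]
t 27.2 tcp [0.4484 0.4203 0.0635] yaw 98.8 j7 -70.2 units [ 0.03 -0.01  1.11]
```

Request:
{"api": "play_rows", "payload": {"targets": [{"twist": [0,0,0],"travel": [0,0,0.3],"grip": 42},{"twist": [0,0,0],"travel": [0,0,0.3],"grip": 42},{"twist": [0,0,0],"travel": [0,0,0.2],"grip": 42},{"twist": [0,0,0],"travel": [0,0,0.1],"grip": 42},{"twist": [0,0,0],"travel": [0,0,0],"grip": 42}]}}

```text
time_s: 27.62
tool_pos: [0.4472, 0.4219, 0.0412]
eef_rot: [[-0.156, 0.988, -0.0], [0.988, 0.156, -0.001], [-0.0, -0.001, -1.0]]
ft_force: [-0.5, -0.1, -0.3]
width: 0.524
grip_force: 8.0
```

Request:
{"api": "play_rows", "payload": {"targets": [{"twist": [0,0,0],"travel": [0,0,0.04],"grip": 42},{"twist": [0,0,0],"travel": [0,0,0.04],"grip": 42},{"twist": [0,0,0],"travel": [0,0,0],"grip": 42},{"twist": [0,0,0],"travel": [0,0,0],"grip": 42}]}}

```text
time_s: 27.95
tool_pos: [0.4474, 0.4222, 0.0399]
eef_rot: [[-0.155, 0.988, 0.0], [0.988, 0.155, 0.0], [0.0, 0.0, -1.0]]
ft_force: [1.1, -0.6, -0.9]
width: 0.522
grip_force: 8.0
```

Request:
{"api": "play_rows", "payload": {"targets": [{"twist": [0,0,0],"travel": [0,0,0.04],"grip": 42},{"twist": [0,0,0],"travel": [0,0,0.04],"grip": 42},{"twist": [0,0,0],"travel": [0,0,0],"grip": 42},{"twist": [0,0,0],"travel": [0,0,0],"grip": 42}]}}

```text
time_s: 28.28
tool_pos: [0.4473, 0.4221, 0.0377]
eef_rot: [[-0.155, 0.988, -0.0], [0.988, 0.155, -0.0], [-0.0, -0.0, -1.0]]
ft_force: [-0.2, -0.5, 0.1]
width: 0.522
grip_force: 8.0
```

Request:
{"api": "play_rows", "payload": {"targets": [{"twist": [0,0,0],"travel": [0,0,0.04],"grip": 42},{"twist": [0,0,0],"travel": [0,0,0.04],"grip": 42},{"twist": [0,0,0],"travel": [0,0,0],"grip": 42},{"twist": [0,0,0],"travel": [0,0,0],"grip": 42}]}}

```text
time_s: 28.62
tool_pos: [0.4473, 0.4221, 0.0358]
eef_rot: [[-0.155, 0.988, 0.0], [0.988, 0.155, -0.0], [-0.0, 0.0, -1.0]]
ft_force: [-0.0, -0.7, 1.1]
width: 0.524
grip_force: 8.0
```

At the expected contact height (0.0358), with the force just turning positive. One more 0.5 mm, then release and retreat.

Request:
{"api": "play_rows", "payload": {"targets": [{"twist": [0,0,0],"travel": [0,0,0.02],"grip": 42},{"twist": [0,0,0],"travel": [0,0,0],"grip": 42},{"twist": [0,0,0],"travel": [0,0,0],"grip": 50},{"twist": [0,0,0],"travel": [0,0,0],"grip": 55},{"twist": [0,0,0],"travel": [0,0,0],"grip": 60}]}}

```text
time_s: 29.03
tool_pos: [0.4473, 0.4221, 0.0351]
eef_rot: [[-0.155, 0.988, -0.0], [0.988, 0.155, -0.0], [-0.0, -0.0, -1.0]]
ft_force: [-0.0, 0.5, -0.5]
width: 0.613
grip_force: 0.0
```

Request:
{"api": "play_rows", "payload": {"targets": [{"twist": [0,0,0],"travel": [0,0,0],"grip": 66},{"twist": [0,0,0],"travel": [0,0,0],"grip": 66},{"twist": [0,0,0],"travel": [0,0,-0.2],"grip": 66},{"twist": [0,0,0],"travel": [0,0,-0.5],"grip": 66},{"twist": [0,0,0],"travel": [0,0,-0.8],"grip": 66}]}}

```text
time_s: 29.45
tool_pos: [0.4466, 0.4215, 0.0725]
eef_rot: [[-0.156, 0.988, -0.002], [0.988, 0.156, -0.002], [-0.002, -0.002, -1.0]]
ft_force: [-0.4, 0.5, -0.1]
width: 0.71
grip_force: 0.0
```

Request:
{"api": "play_rows", "payload": {"targets": [{"twist": [0,0,0],"travel": [0,0,-1],"grip": 66},{"twist": [0,0,0],"travel": [0,0,-1],"grip": 66},{"twist": [0,0,0],"travel": [0,0,-1],"grip": 66},{"twist": [0,0,0],"travel": [0,0,-1],"grip": 66},{"twist": [0,0,0],"travel": [0,0,-1],"grip": 66}]}}

```text
time_s: 29.87
tool_pos: [0.4471, 0.422, 0.2002]
eef_rot: [[-0.156, 0.988, 0.0], [0.988, 0.156, 0.0], [0.0, 0.0, -1.0]]
ft_force: [-0.5, 0.7, -0.1]
width: 0.707
grip_force: 0.0
```

Request:
{"api": "play_rows", "payload": {"targets": [{"twist": [0,0,0],"travel": [-1,0,-0.5],"grip": 66},{"twist": [0,0,0],"travel": [-1,0,0],"grip": 66},{"twist": [0,0,0],"travel": [-0.5,0,0],"grip": 66},{"twist": [0,0,0],"travel": [0,0,0],"grip": 66},{"twist": [0,0,0],"travel": [0,0,0],"grip": 66}]}}

```text
time_s: 30.28
tool_pos: [0.4572, 0.36, 0.2106]
eef_rot: [[-0.154, 0.988, 0.0], [0.988, 0.154, 0.0], [0.0, 0.0, -1.0]]
ft_force: [-0.6, 0.2, -0.7]
width: 0.709
grip_force: 0.0
```

```bash
python3 - <<'E'
from h import *
w=save("wrist","w6"); s=save("scene","s6")
z=lambda i,u,v,r:cv2.resize(i[v-r:v+r,u-r:u+r],(400,400))
cv2.imwrite("pics/f.png",np.hstack([z(w,280,210,210),cv2.resize(s[140:340,150:350],(400,400))])[:,:,::-1])
E
```

```text
(no output)
```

View pics/f.png

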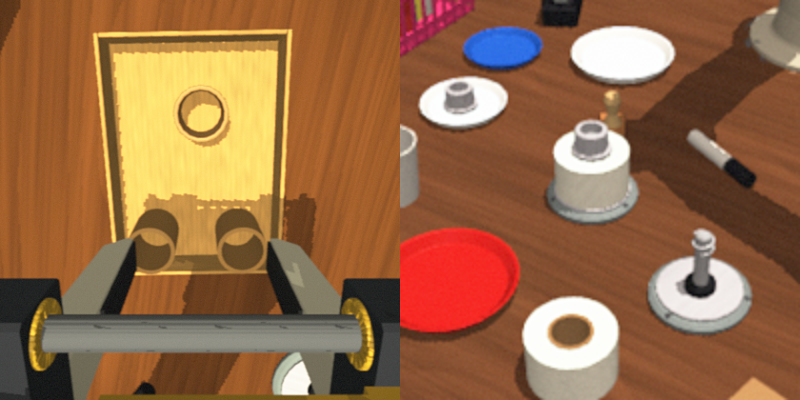

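The core stands upright in the free half of the tray, at crop pixel (202,113). The nut sits flange down in the small white dish at (460,97), the spindle is bare, and nothing else has moved.

```bash
python3 -c "
from cell import *
print(hand_in())"
```

```text
the job is handed in; nothing more can be done
None
```

I handed the job in at about 30 s on the robot's clock. The last images showed the nut flange down in the small white dish, the core upright in the free half of the tray, and nothing else out of place; `hand_in()` returned no verdict.

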